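Coffee corner: spoon into the mug, sweet jar to the front

ROBOT

A 7-joint arm with a two-finger parallel gripper is mounted at the origin on the work surface. World frame = base frame: x ahead of the robot, y to its left, z up, the work surface at z = 0. Lengths are in m, angles in rad, forces in N, time in s.
With the tool pointing down it reaches from about 0.4 to 0.875 m from the base axis. Payload 19.3 kg.
Tool frame: the origin (TCP) lies at the very end of the fingers, on their centre line; the grasp point (between the pads) lies 19 mm behind it; y points along the fingers, x is the direction in which the jaws open and shut, and the axes are right-handed (so a half turn about y gives the same grasp; the last joint's range is limited). The gripper opens to 85 mm and grips with 20 to 120 N. Pads are 22 mm wide; open, the fingers measure 114 mm over their backs; the gripper's body (76 mm by 85 mm) begins 54 mm behind the grasp point. The pads swing forward as they close: fully open they stand 13 mm farther back than shut.
Start: joints at [1.225, 0.521, -0.036, 1.599, 0.021, 1.021, -0.113], TCP at [0.17, -0.601, 0.209] pointing down, gripper open.
Joint ranges: [-2.91, 2.91], [-0.3, 2.13], [-1.5, 1.42], [0.17, 2.43], [-1.26, 4.41], [0.16, 1.93], [-2.52, 2.52]. Speed limits (rad/s): [1.89, 1.89, 2.39, 2.39, 3.01, 3.01, 3.01].

INTERFACE

Orientations are given as a unit quaternion [w, x, y, z].
In Python, from bench import * gives the robot as it stands.
- The arm moves only by the shell command python3 -m jog 'ROWS' [FORCE]. ROWS is JSON, a list of rows, each an object with "claw": the finger opening in m, from 0 to 0.0854; "xyz": the shift along the tool's x, y, z in m, a list of three; "rot": the turn, a rotation vector about the tool's x, y, z in degrees, a list of three. A call has 1 to 10 rows; each row is the pose to reach, as a shift and turn from the pose commanded when the call began, along the tool's axes at that moment; what a row does not reach only later rows make up. A row lasts 1/8 s, in which the tool goes at most 62.5 mm and 10.7 degrees, less where a joint would pass 70% of its speed; a pose out of reach is approached as far as the arm can. A call with a gripper value outside its range is refused whole. The fingers move at their own pace and stop on an object; FORCE is the grip in N (left out, the last holds). Time passes only in rows, so rows that repeat a pose let the fingers close. It gives the time, the measured TCP pose, the force and the opening at its end, in the units of the state.
- observe(): the state, without advancing time (a new reading comes with each control period).
- capture(name): name is "scene" or "top"; returns a dict with "frame" (400x640x3 uint8, red, green, blue), "mtx" (3x3 intrinsics, pixels), "k1" (the pictures are not rectified: a ray, as slopes to the right and down, at radius r is drawn at 1 + k1 r^2 times it, then the intrinsics apply), "eye" and "rotation" of the camera in the world. Camera axes: x right, y up, looking along -z (the intrinsics and any distortion apply to the point x, -y, -z); pixel columns grow to the right and rows downward; lengths in m; the calibration is good to about 2 mm. A picture is of the moment at which its call begins. There is no depth.
- close_job(): hands the job in, once; it reports no verdict.
The state is a dict: "time": time; "joint_positions": joint angles; "qd": joint speeds; "joint_torque": joint torques, N m; "ee_pos": TCP position; "eef_rot": TCP orientation; "ft_force": force on the tool from outside, world axes, zero at the start; "ft_torque": the same for the moment, N m; "gripper_width": finger opening in m.
Only numpy, scipy, OpenCV 4.12 (cv2) and the standard library are available. Lean on these libraries where they do the work, as an engineer would, in place of code of your own. Each camera call takes 0.05 s, during which the arm holds its last target. There are 200 camera calls.

TASK

Get the coffee corner ready for sweetening: pull the long steel spoon up out of the blue holder and stand it in the tall white mug, letting go of it there with the mug upright. Then turn the jar carousel until the jar with the red lid is at the front, right behind the brass pointer on the carousel's base, and finish while still holding the carousel still there with the fingers on it. Leave the small cup and the glass sugar jar where they are.

Things in the scene. Friction and masses are not known exactly. Their poses are not given: they have to be found in the camera images.
- spoon_center (a point): centre of the loose steel spoon, 165 mm long, about 70 g: round handle 9 mm in diameter, from 22 mm above the foot to the top; round bowl 26 mm across, 14 mm thick at the foot. The point is on its axis, 82.5 mm from either end; own z runs up the handle. It starts bowl down in the blue holder, leaning up to 0.3 rad, the upper 80 mm free
- spoon_foot (a point): lowest point of the spoon's bowl, on the handle's axis, axes as spoon_center
- holder: fixed blue ceramic spoon holder, an upright tube 43 mm outside, 34 mm inside, 80 mm tall, floor 5 mm thick, on an 80 mm wide foot disc 4 mm thick; origin at the centre of the underside, on the counter
- mug: tall white porcelain mug, loose, 0.32 kg, 84 mm outside diameter at the rim, wall 4 mm, 90 mm tall, floor about 5 mm thick, handle on its own +y side reaching some 35 mm out; origin at the centre of the underside
- base: fixed dark wooden round base of the carousel, 244 mm in diameter, 18 mm tall; own +x points along the brass pointer, a bar with a ball at its end that sticks out of the base to 177 mm from the axis and marks the front; origin on the turning axis, on the counter
- carousel: round wooden tray 252 mm wide that turns freely either way about the upright axis, with slight friction, and stays where left. Fixed on it, 72 degrees apart, 88 mm from the axis: five glass jars with 50 mm lids, lid tops 117 mm above the counter; one lid and knob red, the rest white. Central post 109 mm high. Origin on the axis, 18 mm above the counter; +x points to the red jar
- red_knob (a point): centre of the red jar's upright round knob (22 mm in diameter, 36 mm tall, spanning 117 to 153 mm above the counter; can be pinched from above in any direction), 88 mm from the turning axis; the white knobs are alike
- front_spot (a point): fixed point where the centre of the red knob is to be when the red jar is at the front: 88 mm from the turning axis along the brass pointer, 135 mm above the counter
- small_cup: small white porcelain cup, 64 mm in diameter, 56 mm tall, on a cork coaster 5 mm thick; a bystander; origin at the centre of its underside
- sugar_jar: closed clear glass sugar jar with a steel lid, 72 mm in diameter, 100 mm tall; a bystander; origin at the centre of its underside

How it is judged:
On the way, in this order (a step that is already met when the one before it is completed fails the run):
1. the spoon is pulled right out of the holder (its foot above the holder's mouth) (height (world z) of spoon_foot above 0.083 m), for 0.1 s.
2. the spoon stands in the upright mug and is let go (horizontal distance between spoon_foot and mug below 0.042 m and height (world z) of spoon_foot below 0.04 m and angle between mug's own z axis and vertical below 0.15 rad and contact force between the fingers and spoon below 0.05 N), for 0.2 s.
3. the red jar is at the front and the fingers are on the carousel (horizontal distance between red_knob and front_spot below 0.012 m and contact force between the fingers and carousel above 0.5 N), for 0.2 s.
At the end, for the whole second after the job is handed in: Red knob within 12 mm of the front spot, carousel still (under 0.1 rad/s) and held by the fingers (over 0.5 N); spoon let go inside the mug (foot within 42 mm of its axis, under 40 mm above the counter), mug upright on the counter (tilt under 0.15 rad) (all of step 2 and all of step 3 and angular speed of carousel below 0.1 rad/s and height (world z) of mug below 0.01 m); the arm keeps its last pose, push and grip.
It fails at once if the small cup is moved by more than 30 mm (distance of small_cup from where it was at the start of the episode above 0.03 m).
It fails at once if the glass sugar jar is moved by more than 30 mm (distance of sugar_jar from where it was at the start of the episode above 0.03 m).
It fails at once if the mug is tipped over (angle between mug's own z axis and vertical above 0.6 rad).
It also fails if it takes over 54 s, if anything falls off the work surface, if the arm or the gripper's body presses on something with over 40 N, if the wrist force passes 120 N, or if a joint passes its speed limit or range.

## Working session

There is one attempt and no reset: what is moved stays moved. The work goes in short steps, Python scripts to look and compute and a shell command to move; the robot and the scene stay as the last step left them, time stands still between calls to the robot, and variables do not carry over. Pictures are saved under pics/ and viewed, about 8 in all and at most 12, crops included, and the job is handed in when it is done.

```bash
mkdir -p pics; cat > h.py <<'E'
from bench import *
import numpy as np, cv2
from scipy.spatial.transform import Rotation as R
def snap(n,f,crop=None,s=1):
    c=capture(n); im=c["frame"][:,:,::-1]
    if crop: x0,y0,x1,y1=crop; im=im[y0:y1,x0:x1]
    im=cv2.resize(im,None,fx=s,fy=s,interpolation=cv2.INTER_CUBIC); cv2.imwrite("pics/"+f,im); return c
def ray(c,u,v):
    K=np.array(c["mtx"]); p=cv2.undistortPoints(np.array([[[u,v]]],float),K,np.array([c["k1"],0,0,0.]))[0,0]
    d=np.array(c["rotation"])@np.array([p[0],-p[1],-1]); return np.array(c["eye"]),d/np.linalg.norm(d)
def atz(c,u,v,z):
    e,d=ray(c,u,v); return e+d*(z-e[2])/d[2]
def tri(c1,p1,c2,p2):
    e1,d1=ray(c1,*p1); e2,d2=ray(c2,*p2)
    t=np.linalg.lstsq(np.stack([d1,-d2],1),e2-e1,rcond=None)[0]
    a=e1+t[0]*d1;b=e2+t[1]*d2; return (a+b)/2,np.linalg.norm(a-b)
def proj(c,X):
    q=np.array(c["rotation"]).T@(np.array(X)-np.array(c["eye"])); p=np.array([q[0],-q[1]])/-q[2]
    p=p*(1+c["k1"]*(p@p)); K=np.array(c["mtx"]); return (K@[*p,1])[:2].round(1)
E
python3 - <<'E'
from h import *
import pickle
for n in("scene","top"):
    c=snap(n,n+"0.png",s=1.25); pickle.dump(c,open(n+".pkl","wb")); print(n,c["eye"],c["k1"],c["mtx"],c["rotation"])
s=observe();print(s)
E
```

```text
scene [0.96345458 0.61799456 0.7070048 ] -0.05691536621899379 [[368.71092847   0.         322.63045466]
 [  0.         368.71092847 199.75082699]
 [  0.           0.           1.        ]] [0.24118823 0.10862124 0.39275289 0.88078081]
top [0.49693081 0.05755728 1.0300814 ] -0.019908988512318274 [[416.4438128    0.         319.77296051]
 [  0.         416.4438128  196.18424253]
 [  0.           0.           1.        ]] [ 0.7068424   0.04315506 -0.04392711 -0.70468565]
{'time': 0.1, 'joint_positions': array([ 1.22482029,  0.52196288, -0.03632189,  1.59994131,  0.02122532,
        1.02108226, -0.11283521]), 'qd': array([ 1.28975147e-03, -1.56440658e-03,  4.77548895e-05, -3.23873302e-03,
       -4.62860414e-04, -1.19019523e-03,  4.93977053e-04]), 'joint_torque': array([ 5.91961390e-03, -9.28489494e+01,  1.98534116e+00, -3.70527291e+01,
        1.81621243e-02,  5.45330549e-03,  1.55901472e-05]), 'ee_pos': array([ 0.170054  , -0.60109286,  0.20868155]), 'eef_rot': array([ 0.56415945, -0.56378422,  0.42684223, -0.42623607]), 'ft_force': array([0.08095768, 0.018672  , 0.20438282]), 'ft_torque': array([-0.01869292,  0.01625822,  0.02944928]), 'gripper_width': 0.08535743030521674}
```

View pics/scene0.png

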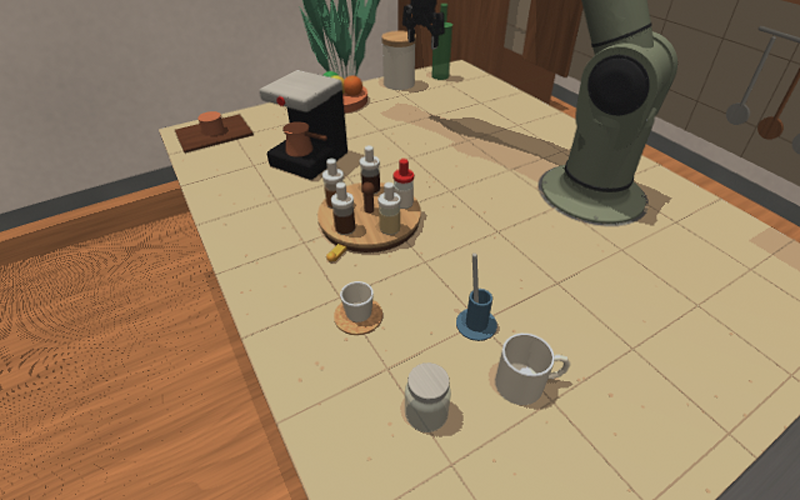

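View pics/top0.png

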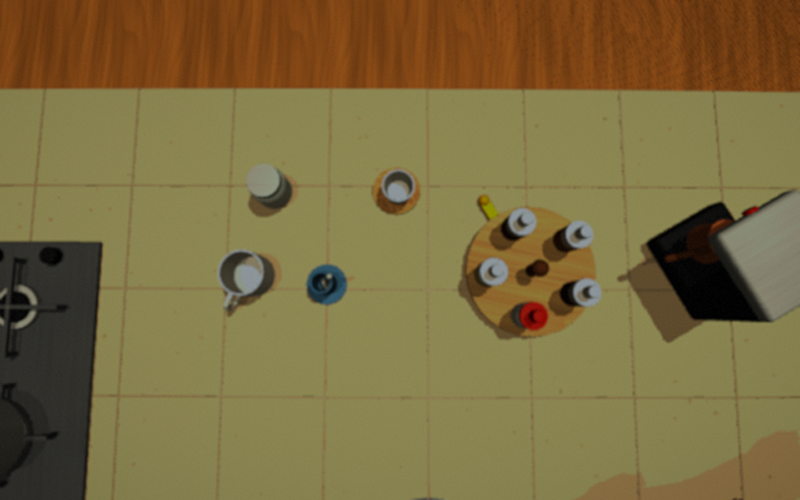

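Scene (shown ×1.25): spoon top at about (475,256), holder (478,320), mug (527,368), red knob (404,165), pointer (337,253). Top: holder (327,284), mug (243,273), carousel post (538,268), red lid (532,316), pointer ball (484,201). Next I'll enlarge the two areas.

```bash
sed -i 's/np.array(c\["rotation"\])/rm(c)/' h.py; cat >> h.py <<'E'
def rm(c): q=c["rotation"]; return R.from_quat([q[1],q[2],q[3],q[0]]).as_matrix()
E
python3 - <<'E'
from h import *
import pickle
c=pickle.load(open("top.pkl","rb"));s=pickle.load(open("scene.pkl","rb"))
t=c["frame"][:,:,::-1]; f=s["frame"][:,:,::-1]
def z(im,x0,y0,w,h,k): return cv2.resize(im[y0:y0+h,x0:x0+w],None,fx=k,fy=k,interpolation=cv2.INTER_CUBIC)
a=np.hstack([z(t,165,190,130,75,6)[:, :780]]) ; cv2.imwrite("pics/a.png",np.vstack([z(t,170,190,120,65,6)[:,:720]]))
b=z(f,350,195,120,140,4); d=z(t,370,145,125,140,4)[:, :320*0+320+0] if 0 else z(t,370,150,80,140,4)
cv2.imwrite("pics/b.png",np.hstack([b,d]))
q=lambda u,v:(u/1.25,v/1.25)
print("post",atz(c,*q(538,268),.109),"ball",atz(c,*q(484,201),.012),"red",atz(c,*q(536,315),.153))
print("red tri",tri(c,q(536,315),s,q(404,163)))
print("cup",atz(c,*q(398,186),.061),"sugar",atz(c,*q(265,182),.1),"mug",atz(c,*q(243,273),.09),"holder",atz(c,*q(327,284),.0))
E
```

```text
post [ 0.57102688 -0.18906114  0.109     ] ball [ 0.71240044 -0.11111674  0.012     ] red [ 0.48863344 -0.17165321  0.153     ]
red tri (array([ 0.48941553, -0.1738126 ,  0.14721054]), np.float64(0.0020918146104057823))
cup [0.73053664 0.06028087 0.061     ] sugar [0.72797046 0.30362642 0.1       ] mug [0.56182033 0.34027635 0.09      ] holder [0.54685892 0.20010238 0.        ]
```

View pics/a.png

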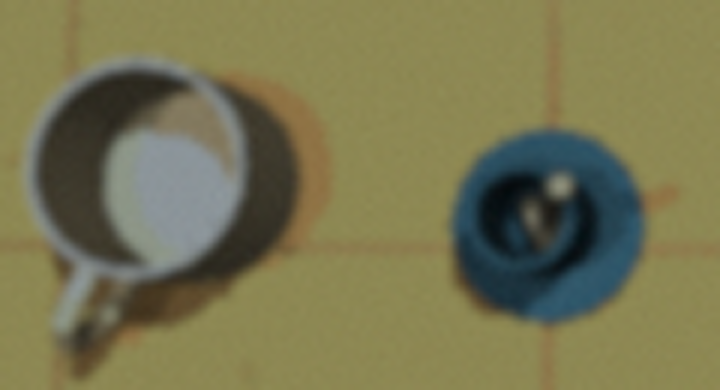

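View pics/b.png

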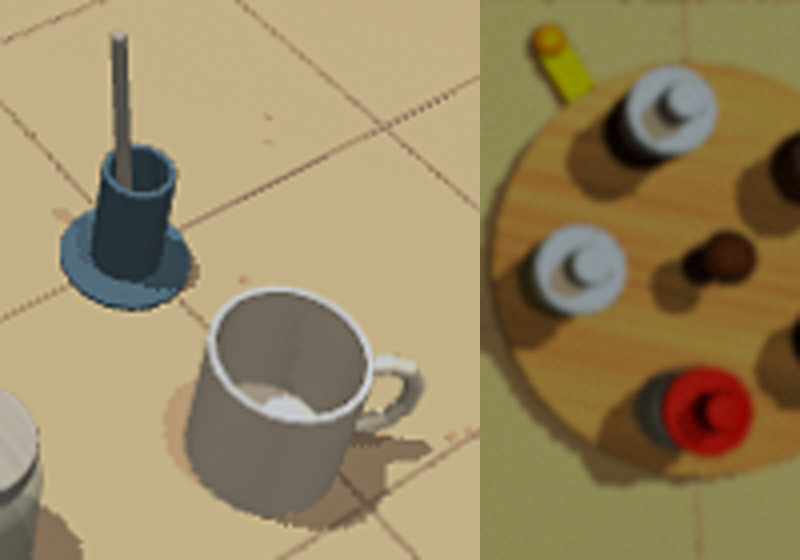

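Crop a: spoon tip at (560,185), with the handle running down to about (543,237); holder mouth centred at (537,222), mug rim at (137,168). Crop b: spoon tip (119,36), handle at the mouth (124,180); the red knob top is at (715,410) in the right half and the pointer ball at (549,40).

```bash
python3 - <<'E'
from h import *
import pickle
c=pickle.load(open("top.pkl","rb"));s=pickle.load(open("scene.pkl","rb"))
A=lambda u,v:(170+(u+.5)/6-.5,190+(v+.5)/6-.5)
B=lambda u,v:(350+(u+.5)/4-.5,195+(v+.5)/4-.5)
D=lambda u,v:(370+(u-480+.5)/4-.5,150+(v+.5)/4-.5)
tip,e=tri(c,A(560,185),s,B(119,36)); print("tip",tip,e)
n1=np.cross(ray(c,*A(560,185))[1],ray(c,*A(543,237))[1]); n2=np.cross(ray(s,*B(119,36))[1],ray(s,*B(124,180))[1])
ax=np.cross(n1,n2); ax/=np.linalg.norm(ax); ax*=np.sign(ax[2]); print("axis",ax,"foot",tip-.165*ax)
print("holder top",atz(c,*A(537,222),.08),"base",atz(c,*A(548,226),.004), "scene mouth",atz(s,*B(139,170),.08),"foot",atz(s,*B(125,253),.004))
print("mug top",atz(c,*A(137,168),.09),"scene",atz(s,*B(291,354),.09),"floor",atz(c,*A(170,197),.005))
m=atz(c,*A(137,168),.09); h=atz(c,*A(65,335),.06); print("mug handle dir",h-m)
print("red",atz(c,*D(716,410),.153),"post",atz(c,*D(730,257),.1),"ball",atz(c,*D(549,40),.012))
# tray ellipse
o=observe(); q=o["eef_rot"]; print("tool axes cols\n",R.from_quat([q[1],q[2],q[3],q[0]]).as_matrix().round(3))
E
```

```text
tip [0.55382434 0.17395675 0.16550298] 0.002394031258783869
axis [ 0.03952674 -0.16531381  0.98544862] foot [0.54730243 0.20123352 0.00290396]
holder top [0.54436485 0.19479851 0.08      ] base [0.54653635 0.20122898 0.004     ] scene mouth [0.54950833 0.20002925 0.08      ] foot [0.54862075 0.19927261 0.004     ]
mug top [0.56365415 0.34485357 0.09      ] scene [0.56694803 0.34561244 0.09      ] floor [0.55781016 0.35675471 0.005     ]
mug handle dir [-0.06258133  0.03452619 -0.03      ]
red [ 0.4883735  -0.17127882  0.153     ] post [ 0.57294127 -0.19538651  0.1       ] ball [ 0.7153811  -0.11035778  0.012     ]
tool axes cols
 [[ 0.272 -0.     0.962]
 [-0.962  0.001  0.272]
 [-0.001 -1.    -0.   ]]
```

```bash
cat >> h.py <<'E'
def goal(p,xdir=None):
    "tool-frame shift [mm] and turn [deg] to TCP p with tool down, jaw axis along xdir"
    o=observe(); q=o["eef_rot"]; M=R.from_quat([q[1],q[2],q[3],q[0]]).as_matrix()
    d=M.T@(np.array(p)-o["ee_pos"])
    if xdir is None: x=M[:,0]
    else: x=np.array([*xdir,0.])
    x=np.array([x[0],x[1],0]); x/=np.linalg.norm(x); y=np.array([0,0,-1.]); N=np.stack([x,y,np.cross(x,y)],1)
    print("shift",(d*1000).round(1),"rot",np.degrees(R.from_matrix(M.T@N).as_rotvec()).round(1),"t",o["time"],"pos",o["ee_pos"].round(4),"F",o["ft_force"].round(1),"w",round(o["gripper_width"],4),"j",o["joint_positions"].round(2))
E
python3 -c "
from h import *
goal([.5526,.179,.25],[.972,.235])"
```

```text
shift [-646.5  -40.7  580.5] rot [ -0.  -87.8  -0. ] t 0.1 pos [ 0.1701 -0.6011  0.2087] F [0.1 0.  0.2] w 0.0854 j [ 1.22  0.52 -0.04  1.6   0.02  1.02 -0.11]
```

```bash
python3 -m jog '[{"claw":0.0854,"xyz":[-0.6465,-0.0407,0.5805],"rot":[0,-87.8,0]},{"claw":0.0854,"xyz":[-0.6465,-0.0407,0.5805],"rot":[0,-87.8,0]},{"claw":0.0854,"xyz":[-0.6465,-0.0407,0.5805],"rot":[0,-87.8,0]},{"claw":0.0854,"xyz":[-0.6465,-0.0407,0.5805],"rot":[0,-87.8,0]},{"claw":0.0854,"xyz":[-0.6465,-0.0407,0.5805],"rot":[0,-87.8,0]},{"claw":0.0854,"xyz":[-0.6465,-0.0407,0.5805],"rot":[0,-87.8,0]},{"claw":0.0854,"xyz":[-0.6465,-0.0407,0.5805],"rot":[0,-87.8,0]},{"claw":0.0854,"xyz":[-0.6465,-0.0407,0.5805],"rot":[0,-87.8,0]},{"claw":0.0854,"xyz":[-0.6465,-0.0407,0.5805],"rot":[0,-87.8,0]},{"claw":0.0854,"xyz":[-0.6465,-0.0407,0.5805],"rot":[0,-87.8,0]}]'; python3 -c "
from h import *
goal([.5526,.179,.25],[.972,.235])"
```

```text
time: 1.35
ee_pos: [0.4456, -0.0392, 0.2386]
eef_rot: [-0.702, 0.702, 0.084, -0.084]
ft_force: [0.7, -1.5, -0.2]
gripper_width: 0.0853
shift [155.3 -11.4 186.9] rot [0. 0. 0.] t 1.35 pos [ 0.4456 -0.0392  0.2386] F [ 0.7 -1.5 -0.2] w 0.0853 j [ 0.51  0.25 -0.66  1.98  0.19  0.97  0.  ]
```

```bash
python3 -m jog '[{"claw":0.0854,"xyz":[0.155,-0.0114,0.186],"rot":[0,0,0]},{"claw":0.0854,"xyz":[0.155,-0.0114,0.186],"rot":[0,0,0]},{"claw":0.0854,"xyz":[0.155,-0.0114,0.186],"rot":[0,0,0]},{"claw":0.0854,"xyz":[0.155,-0.0114,0.186],"rot":[0,0,0]},{"claw":0.0854,"xyz":[0.155,-0.0114,0.186],"rot":[0,0,0]},{"claw":0.0854,"xyz":[0.155,-0.0114,0.186],"rot":[0,0,0]},{"claw":0.0854,"xyz":[0.155,-0.0114,0.186],"rot":[0,0,0]}]'; python3 -c "
from h import *
goal([.5526,.179,.116],[.972,.235])"
```

```text
time: 2.22
ee_pos: [0.5519, 0.1751, 0.2499]
eef_rot: [-0.702, 0.702, 0.083, -0.083]
ft_force: [0.2, 0.4, -0.3]
gripper_width: 0.085
shift [  1.6 133.9   3.7] rot [ 0.  -0.1 -0. ] t 2.225 pos [0.5519 0.1751 0.2499] F [ 0.2  0.4 -0.3] w 0.085 j [ 0.07  0.48 -0.68  1.65  0.33  1.13 -0.46]
```

```bash
python3 -m jog '[{"claw":0.0854,"xyz":[0.0016,0.045,0.0037],"rot":[0,0,0]},{"claw":0.0854,"xyz":[0.0016,0.09,0.0037],"rot":[0,0,0]},{"claw":0.0854,"xyz":[0.0016,0.134,0.0037],"rot":[0,0,0]},{"claw":0.0854,"xyz":[0.0016,0.134,0.0037],"rot":[0,0,0]}]'; python3 -c "
from h import *
goal([.5526,.179,.116])
snap('scene','c.png',(330,130,480,270),5)"
```

```text
time: 2.72
ee_pos: [0.5512, 0.1788, 0.114]
eef_rot: [-0.702, 0.703, 0.082, -0.085]
ft_force: [-0.3, 1.0, 0.8]
gripper_width: 0.0857
shift [ 1.4 -2.1 -0.1] rot [ 0.   0.  -0.3] t 2.725 pos [0.5512 0.1788 0.114 ] F [-0.3  1.   0.8] w 0.0857 j [ 0.01  0.63 -0.61  1.78  0.46  0.88 -0.58]
```

View pics/c.png

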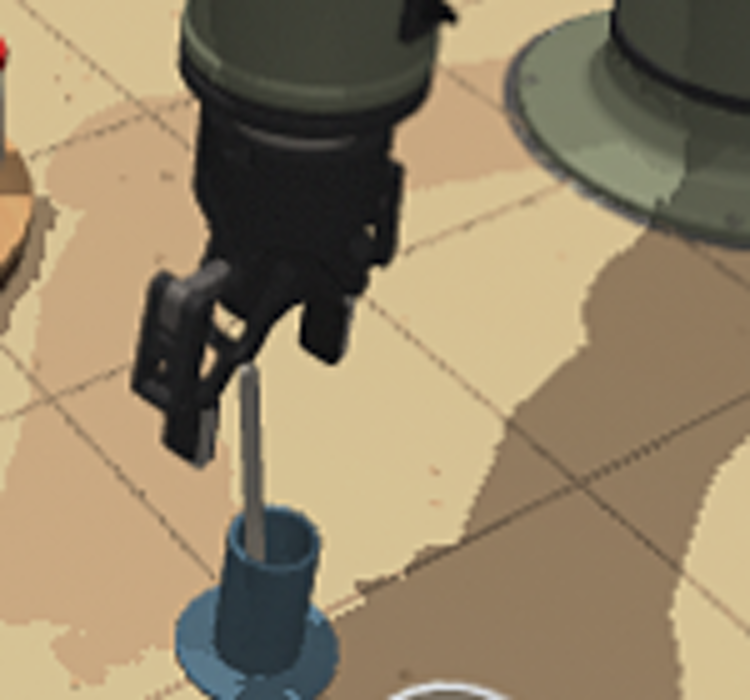

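The open fingers straddle the spoon: its tip at (250,370) sits between the left pad (190,440) and the right pad (325,345), with the holder mouth at (275,540). I'll close, then lift.

```bash
python3 -m jog '[{"claw":0.0,"xyz":[0.001,0,0],"rot":[0,0,0]},{"claw":0.0,"xyz":[0.001,0,0],"rot":[0,0,0]},{"claw":0.0,"xyz":[0.001,0,0],"rot":[0,0,0]},{"claw":0.0,"xyz":[0.001,0,0],"rot":[0,0,0]},{"claw":0.0,"xyz":[0.001,0,0],"rot":[0,0,0]},{"claw":0.0,"xyz":[0.001,0,0],"rot":[0,0,0]},{"claw":0.0,"xyz":[0.001,0,0],"rot":[0,0,0]},{"claw":0.0,"xyz":[0.001,0,0],"rot":[0,0,0]}]' 45
```

```text
time: 3.78
ee_pos: [0.5537, 0.1806, 0.1159]
eef_rot: [0.702, -0.702, -0.084, 0.084]
ft_force: [-0.7, -0.8, 5.2]
gripper_width: 0.0074
```

```bash
python3 -m jog '[{"claw":0.0,"xyz":[0,-0.03,0],"rot":[0,0,0]},{"claw":0.0,"xyz":[0,-0.06,0],"rot":[0,0,0]},{"claw":0.0,"xyz":[0,-0.09,0],"rot":[0,0,0]},{"claw":0.0,"xyz":[0,-0.12,0],"rot":[0,0,0]},{"claw":0.0,"xyz":[0,-0.14,0],"rot":[0,0,0]},{"claw":0.0,"xyz":[0,-0.14,0],"rot":[0,0,0]},{"claw":0.0,"xyz":[0,-0.14,0],"rot":[0,0,0]},{"claw":0.0,"xyz":[0,-0.14,0],"rot":[0,0,0]}]'; python3 -c "
from h import *
goal([.565,.32,.256])
snap('scene','d.png',(330,60,530,310),2.4)
c=capture('top');cv2.imwrite('pics/d2.png',c['frame'][130:300,150:330,::-1])
a=cv2.imread('pics/d.png');b=cv2.resize(cv2.imread('pics/d2.png'),(320,302));b=cv2.copyMakeBorder(b,0,a.shape[0]-302,0,0,0);cv2.imwrite('pics/d3.png',np.hstack([a[:,:480],b]))"
```

```text
time: 4.78
ee_pos: [0.5533, 0.1804, 0.2548]
eef_rot: [-0.702, 0.702, 0.083, -0.084]
ft_force: [0.7, 0.1, -1.1]
gripper_width: 0.0071
shift [ 44.2  -1.2 132.9] rot [ 0.   0.  -0.1] t 4.775 pos [0.5533 0.1804 0.2548] F [ 0.7  0.1 -1.1] w 0.0071 j [ 0.06  0.48 -0.69  1.64  0.33  1.14 -0.47]
```

View pics/d3.png

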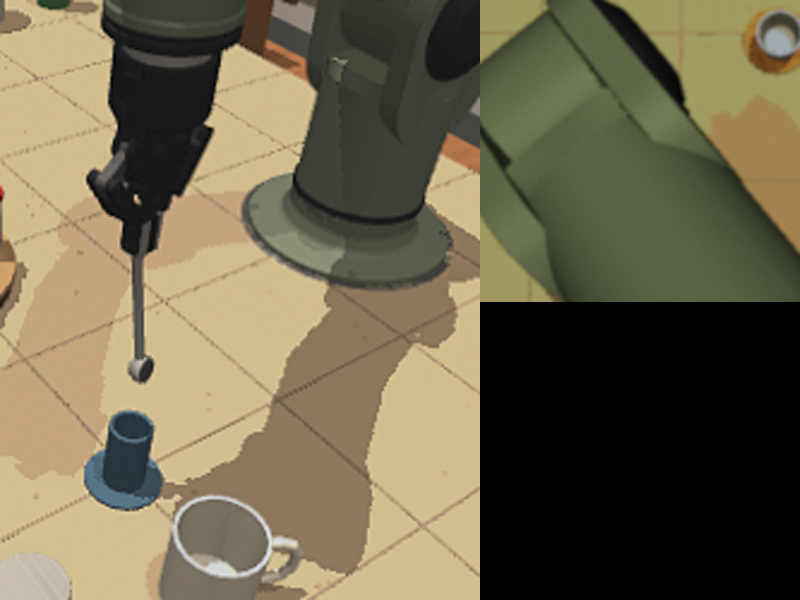

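The spoon is out and held, foot at about (142,380) in the left part, pads at (142,245). I'll check that against the predicted foot position.

```bash
python3 -c "
from h import *
import pickle
s=pickle.load(open('scene.pkl','rb'))
for X in([.5477,.2026,.142],[.5533,.1804,.14],[.55,.19,.141],[.5538,.1804,.2738]): print(X,((proj(s,X)-[330,60])*2.4).round())
e,d=ray(s,330+142/2.4,60+380/2.4)
for z in (.135,.14,.145): print(e+d*(z-e[2])/d[2])
"
```

```text
[0.5477, 0.2026, 0.142] [142. 380.]
[0.5533, 0.1804, 0.14] [122. 369.]
[0.55, 0.19, 0.141] [131. 373.]
[0.5538, 0.1804, 0.2738] [138. 252.]
[0.54230869 0.19766048 0.135     ]
[0.54599    0.20133469 0.14      ]
[0.54967132 0.20500891 0.145     ]
```

```bash
python3 -c "
from h import *
goal([.5706,.325,.256])"; python3 -m jog '[{"claw":0.0,"xyz":[0.025,0,0.05],"rot":[0,0,0]},{"claw":0.0,"xyz":[0.045,0,0.1],"rot":[0,0,0]},{"claw":0.0,"xyz":[0.051,0,0.1365],"rot":[0,0,0]},{"claw":0.0,"xyz":[0.051,0,0.1365],"rot":[0,0,0]},{"claw":0.0,"xyz":[0.051,0,0.1365],"rot":[0,0,0]},{"claw":0.0,"xyz":[0.051,0,0.1365],"rot":[0,0,0]},{"claw":0.0,"xyz":[0.051,0,0.1365],"rot":[0,0,0]}]'; python3 -c "
from h import *
goal([.5706,.325,.122])
snap('scene','e.png',(360,100,520,340),2.5)"
```

```text
shift [ 50.7  -0.9 136.4] rot [-0.  -0.  -0.1] t 4.875 pos [0.5534 0.1805 0.2552] F [-0.8 -0.7 -0.7] w 0.0073 j [ 0.06  0.48 -0.69  1.64  0.33  1.14 -0.47]
time: 5.75
ee_pos: [0.5715, 0.3244, 0.256]
eef_rot: [-0.702, 0.702, 0.083, -0.083]
ft_force: [-0.3, 0.4, -0.4]
gripper_width: 0.0074
shift [ -0.7 134.    0.8] rot [ 0. -0.  0.] t 5.75 pos [0.5715 0.3244 0.256 ] F [-0.3  0.4 -0.4] w 0.0074 j [-0.2   0.61 -0.67  1.43  0.38  1.24 -0.67]
```

View pics/e.png

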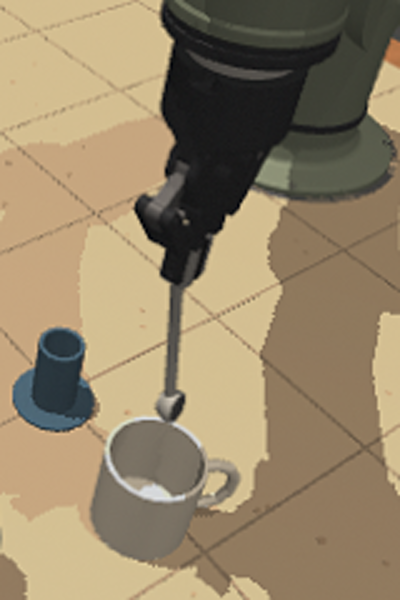

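Foot at about (172,415), above the mug, whose rim is centred at (155,460).

```bash
python3 -c "
from h import *
import pickle
s=pickle.load(open('scene.pkl','rb'))
for X in([.5659,.3464,.143],[.565,.345,.143],[.565,.345,.09]): print(X,((proj(s,X)-[360,100])*2.5).round())
"; python3 -m jog '[{"claw":0.0,"xyz":[0,0.03,0],"rot":[0,0,0]},{"claw":0.0,"xyz":[0,0.06,0],"rot":[0,0,0]}]'
```

```text
[0.5659, 0.3464, 0.143] [170. 417.]
[0.565, 0.345, 0.143] [170. 416.]
[0.565, 0.345, 0.09] [157. 456.]
time: 6.05
ee_pos: [0.5714, 0.3249, 0.1954]
eef_rot: [0.702, -0.702, -0.084, 0.083]
ft_force: [0.8, 0.7, -2.3]
gripper_width: 0.0072
```

```bash
python3 -m jog '[{"claw":0.0,"xyz":[0,0.025,0],"rot":[0,0,0]},{"claw":0.0,"xyz":[0,0.05,0],"rot":[0,0,0]},{"claw":0.0,"xyz":[0,0.065,0],"rot":[0,0,0]},{"claw":0.0,"xyz":[0,0.0725,0],"rot":[0,0,0]},{"claw":0.0,"xyz":[0,0.0725,0],"rot":[0,0,0]}]'; python3 -m jog '[{"claw":0.03,"xyz":[0,0,0],"rot":[0,0,0]},{"claw":0.05,"xyz":[0,0,0],"rot":[0,0,0]},{"claw":0.05,"xyz":[0,0,0],"rot":[0,0,0]},{"claw":0.05,"xyz":[0,0,0],"rot":[0,0,0]},{"claw":0.05,"xyz":[0,0,0],"rot":[0,0,0]},{"claw":0.05,"xyz":[0,0,0],"rot":[0,0,0]}]'; python3 -c "
from h import *
goal([.5706,.325,.256])
snap('scene','f.png',(360,150,520,340),3)"
```

```text
time: 6.68
ee_pos: [0.5712, 0.3253, 0.1235]
eef_rot: [0.702, -0.702, -0.084, 0.084]
ft_force: [-0.1, 0.0, 0.2]
gripper_width: 0.0074
time: 7.42
ee_pos: [0.5711, 0.3253, 0.1233]
eef_rot: [0.702, -0.702, -0.084, 0.084]
ft_force: [0.5, -0.4, -0.5]
gripper_width: 0.0499
shift [  -0.5 -132.7   -0.2] rot [-0. -0. -0.] t 7.425 pos [0.5711 0.3253 0.1233] F [ 0.5 -0.4 -0.5] w 0.0499 j [-0.22  0.73 -0.62  1.56  0.48  1.   -0.74]
```

View pics/f.png

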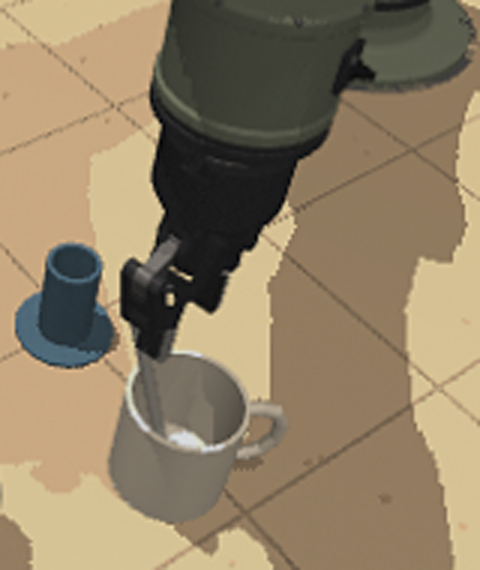

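The spoon is in the mug, leaning on the rim at about (137,350), and the mug is upright. I'll open wider and rise, then take a closer look at the carousel in the first pictures.

```bash
python3 -m jog '[{"claw":0.07,"xyz":[0,0,0],"rot":[0,0,0]},{"claw":0.07,"xyz":[0,-0.03,0],"rot":[0,0,0]},{"claw":0.07,"xyz":[0,-0.06,0],"rot":[0,0,0]},{"claw":0.07,"xyz":[0,-0.11,0],"rot":[0,0,0]},{"claw":0.07,"xyz":[0,-0.16,0],"rot":[0,0,0]},{"claw":0.07,"xyz":[0,-0.16,0],"rot":[0,0,0]},{"claw":0.07,"xyz":[0,-0.16,0],"rot":[0,0,0]}]'
python3 - <<'E'
from h import *
import pickle
c=pickle.load(open("top.pkl","rb"));s=pickle.load(open("scene.pkl","rb"))
z=lambda im,x0,y0,w,h,k: cv2.resize(im[y0:y0+h,x0:x0+w],None,fx=k,fy=k,interpolation=cv2.INTER_CUBIC)
cv2.imwrite("pics/g.png",z(c["frame"][:,:,::-1],370,150,112,122,4.9))
n=snap('scene','h.png')
a=z(n["frame"][:,:,::-1],245,105,100,110,4); b=z(n["frame"][:,:,::-1],350,205,100,110,4)
cv2.imwrite("pics/h.png",np.hstack([a,b]))
E
```

```text
time: 8.35
ee_pos: [0.571, 0.3251, 0.2828]
eef_rot: [-0.702, 0.702, 0.084, -0.084]
ft_force: [0.5, 0.2, -0.8]
gripper_width: 0.0697
```

View pics/g.png

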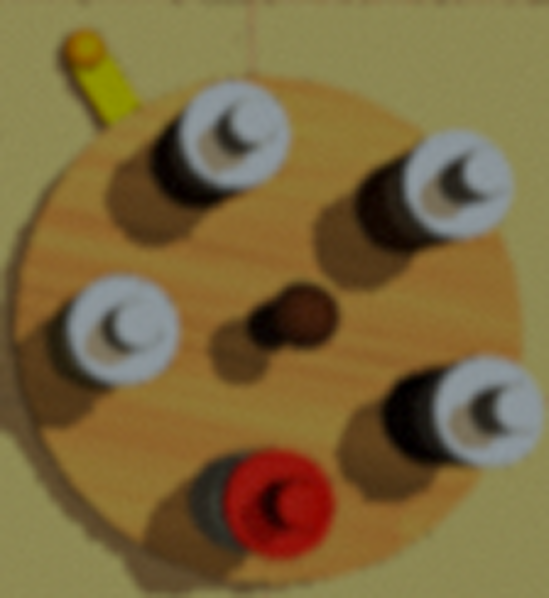

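View pics/h.png

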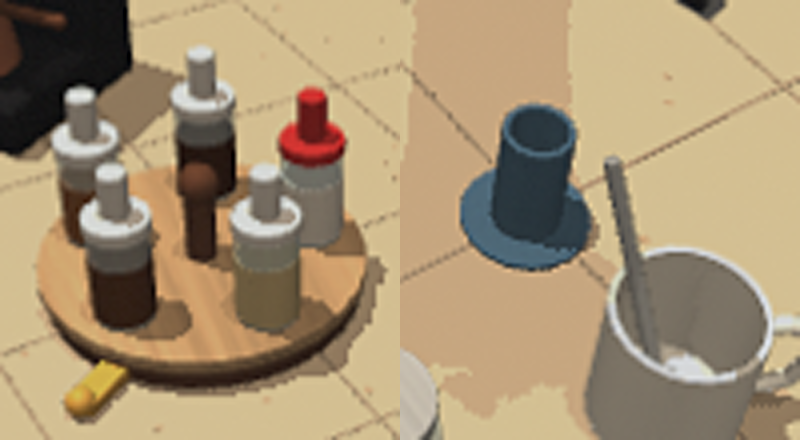

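Picture g: lid centres (236,137), (458,185), (491,411), (278,503; red) and (123,330); pointer ball (85,48). Picture h: the spoon stands free in the upright mug, and the carousel hasn't moved.

```bash
python3 - <<'E'
from h import *
import pickle
from scipy.optimize import least_squares
c=pickle.load(open("top.pkl","rb"));s=pickle.load(open("scene.pkl","rb"))
D=lambda u,v:np.array((370+(u+.5)/4.9-.5,150+(v+.5)/4.9-.5)); B=lambda u,v:np.array((245+(u+.5)/4-.5,105+(v+.5)/4-.5))
lid=[D(*p) for p in[(278,503),(491,411),(458,185),(236,137),(123,330)]]
kn=[D(*p) for p in[(299,500),(516,409),(470,180),(245,128),(136,325)]]
sk=[B(*p) for p in[(312,93),(201,51),(81,92),(111,169),(265,170)]]
def P(p,i,z): a=p[2]-i*np.pi*0.4*sg; return [p[0]+.088*np.cos(a),p[1]+.088*np.sin(a),z]
for sg in(1,-1):
  def f(p): return np.concatenate([np.concatenate([lid[i]-proj(c,P(p,i,.117)),sk[i]-proj(s,P(p,i,.153))]) for i in range(5)])
  r=least_squares(f,[.572,-.192,2.9],diff_step=1e-2); print(sg,r.x,np.degrees(r.x[2]),r.cost)
  if sg==-1 or 1: print(np.abs(r.fun).round(1).reshape(5,4))
  ax=r.x[:2]; 
  b,e=tri(c,D(85,48),s,B(82,402)); b2=atz(c,*D(85,48),.012)
  for q in(b,b2): print("ball",q,np.hypot(*(q[:2]-ax)),np.degrees(np.arctan2(*(q[:2]-ax)[::-1])))
E
```

```text
1 [ 0.5745811  -0.19928965  2.74270574] 157.14546353150976 9533.91999401291
[[ 4.9  2.7  1.3  2.6]
 [73.7 24.5 10.8 31. ]
 [37.3 13.3  3.4 17. ]
 [51.3 14.5  5.  21.8]
 [72.3 21.9 10.9 29.7]]
ball [ 0.71602971 -0.11062303  0.01100798] 0.16694154821408472 32.08141636303938
ball [ 0.7159586  -0.11055247  0.012     ] 0.16691879635703996 32.11490180574491
-1 [ 0.57385817 -0.19639222  2.92114495] 167.36927700163383 2.2566776863806512
[[0.7 0.2 0.8 0.2]
 [0.1 0.2 0.6 0.1]
 [0.3 0.6 0.4 0.5]
 [0.1 1.  0.6 0.3]
 [0.3 0.4 0.6 0.1]]
ball [ 0.71602971 -0.11062303  0.01100798] 0.16603945926721714 31.101726062343875
ball [ 0.7159586  -0.11055247  0.012     ] 0.16601504270628226 31.135254446451455
```

```bash
python3 -c "
from h import *
goal([.488,-.1772,.22])"
```

```text
shift [-198.5   62.8 -468.5] rot [ 0.   0.  -0.1] t 8.4 pos [0.5708 0.3249 0.2823] F [ 0.7 -0.4 -0.2] w 0.0698 j [-0.2   0.59 -0.68  1.39  0.37  1.29 -0.65]
```

```bash
python3 -m jog '[{"claw":0.055,"xyz":[-0.1985,0.0628,-0.4685],"rot":[0,0,0]},{"claw":0.055,"xyz":[-0.1985,0.0628,-0.4685],"rot":[0,0,0]},{"claw":0.055,"xyz":[-0.1985,0.0628,-0.4685],"rot":[0,0,0]},{"claw":0.055,"xyz":[-0.1985,0.0628,-0.4685],"rot":[0,0,0]},{"claw":0.055,"xyz":[-0.1985,0.0628,-0.4685],"rot":[0,0,0]},{"claw":0.055,"xyz":[-0.1985,0.0628,-0.4685],"rot":[0,0,0]},{"claw":0.055,"xyz":[-0.1985,0.0628,-0.4685],"rot":[0,0,0]},{"claw":0.055,"xyz":[-0.1985,0.0628,-0.4685],"rot":[0,0,0]},{"claw":0.055,"xyz":[-0.1985,0.0628,-0.4685],"rot":[0,0,0]},{"claw":0.055,"xyz":[-0.1985,0.0628,-0.4685],"rot":[0,0,0]}]';python3 -m jog '[{"claw":0.055,"xyz":[0,0,0],"rot":[0,0,0]},{"claw":0.055,"xyz":[0,0,0],"rot":[0,0,0]}]'; python3 -c "
from h import *
goal([.488,-.1772,.125])"
```

```text
time: 9.65
ee_pos: [0.4878, -0.1769, 0.2197]
eef_rot: [0.703, -0.702, -0.083, 0.084]
ft_force: [0.3, 0.7, 0.2]
gripper_width: 0.055
time: 9.9
ee_pos: [0.4887, -0.1754, 0.2206]
eef_rot: [0.702, -0.702, -0.085, 0.084]
ft_force: [-0.5, -0.5, 0.6]
gripper_width: 0.0551
shift [-1.2 95.6 -1.6] rot [-0.  0.  0.] t 9.9 pos [ 0.4887 -0.1754  0.2206] F [-0.5 -0.5  0.6] w 0.0551 j [ 0.7   0.39 -0.62  1.84  0.27  0.99  0.21]
```

```bash
python3 -m jog '[{"claw":0.055,"xyz":[0,0.03,-0.001],"rot":[0,0,0]},{"claw":0.055,"xyz":[0,0.055,-0.001],"rot":[0,0,0]},{"claw":0.055,"xyz":[0,0.075,-0.001],"rot":[0,0,0]},{"claw":0.055,"xyz":[0,0.085,-0.001],"rot":[0,0,0]},{"claw":0.055,"xyz":[0,0.095,-0.001],"rot":[0,0,0]},{"claw":0.055,"xyz":[0,0.095,-0.001],"rot":[0,0,0]}]' && python3 -m jog '[{"claw":0.0,"xyz":[0,0,0],"rot":[0,0,0]},{"claw":0.0,"xyz":[0,0,0],"rot":[0,0,0]},{"claw":0.0,"xyz":[0,0,0],"rot":[0,0,0]},{"claw":0.0,"xyz":[0,0,0],"rot":[0,0,0]},{"claw":0.0,"xyz":[0,0,0],"rot":[0,0,0]},{"claw":0.0,"xyz":[0,0,0],"rot":[0,0,0]}]' 25; python3 -c "
from h import *
o=observe(); p=o['ee_pos']; q=o['eef_rot']; M=R.from_quat([q[1],q[2],q[3],q[0]]).as_matrix()
ax=np.array([.5739,-.1964]); a0=167.4; print(p,o['ft_force'])
for a in range(160,30,-8):
  P=[*(ax+.088*np.array([np.cos(np.radians(a)),np.sin(np.radians(a))])),.125]
  P0=[*(ax+.088*np.array([np.cos(np.radians(a0)),np.sin(np.radians(a0))])),.125]
  print(a,(M.T@(np.array(P)-P0)*1000).round(0))
a=31.1;P=[*(ax+.088*np.array([np.cos(np.radians(a)),np.sin(np.radians(a))])),.125];print((M.T@(np.array(P)-P0)*1000).round(1))
"
```

```text
time: 10.65
ee_pos: [0.4885, -0.1775, 0.1253]
eef_rot: [0.702, -0.702, -0.084, 0.084]
ft_force: [-1.1, -0.2, 0.3]
gripper_width: 0.0547
time: 11.4
ee_pos: [0.488, -0.1778, 0.1261]
eef_rot: [-0.702, 0.702, 0.083, -0.084]
ft_force: [-5.2, 1.7, 8.7]
gripper_width: 0.0205
[ 0.4880458  -0.17781963  0.12605908] [-5.21654132  1.65826924  8.65682964]
160 [ 6. -0. 10.]
152 [13. -0. 20.]
144 [22. -0. 28.]
136 [32. -0. 35.]
128 [43. -0. 41.]
120 [54. -0. 46.]
112 [66. -0. 48.]
104 [78. -0. 49.]
96 [91. -0. 48.]
88 [103.  -0.  46.]
80 [114.  -0.  42.]
72 [125.  -0.  36.]
64 [135.  -0.  29.]
56 [144.  -0.  21.]
48 [152.  -0.  11.]
40 [158.  -0.   0.]
32 [162.  -0. -11.]
[ 1.629e+02 -1.000e-01 -1.230e+01]
```

```bash
python3 -m jog '[{"claw":0.0,"xyz":[0.006,0,0.010],"rot":[0,0,0]},{"claw":0.0,"xyz":[0.013,0,0.020],"rot":[0,0,0]},{"claw":0.0,"xyz":[0.022,0,0.028],"rot":[0,0,0]},{"claw":0.0,"xyz":[0.032,0,0.035],"rot":[0,0,0]},{"claw":0.0,"xyz":[0.043,0,0.041],"rot":[0,0,0]},{"claw":0.0,"xyz":[0.054,0,0.046],"rot":[0,0,0]},{"claw":0.0,"xyz":[0.066,0,0.048],"rot":[0,0,0]},{"claw":0.0,"xyz":[0.066,0,0.048],"rot":[0,0,0]}]'
```

```text
time: 12.4
ee_pos: [0.5424, -0.1155, 0.1256]
eef_rot: [-0.702, 0.702, 0.084, -0.083]
ft_force: [1.0, -1.1, -1.2]
gripper_width: 0.0197
```

```bash
python3 -m jog '[{"claw":0.0,"xyz":[0.012,0,0.001],"rot":[0,0,0]},{"claw":0.0,"xyz":[0.025,0,0.0],"rot":[0,0,0]},{"claw":0.0,"xyz":[0.037,0,-0.002],"rot":[0,0,0]},{"claw":0.0,"xyz":[0.048,0,-0.006],"rot":[0,0,0]},{"claw":0.0,"xyz":[0.059,0,-0.012],"rot":[0,0,0]},{"claw":0.0,"xyz":[0.069,0,-0.019],"rot":[0,0,0]},{"claw":0.0,"xyz":[0.078,0,-0.027],"rot":[0,0,0]},{"claw":0.0,"xyz":[0.086,0,-0.037],"rot":[0,0,0]},{"claw":0.0,"xyz":[0.092,0,-0.048],"rot":[0,0,0]},{"claw":0.0,"xyz":[0.097,0,-0.060],"rot":[0,0,0]}]'; python3 -m jog '[{"claw":0.0,"xyz":[0,0,0],"rot":[0,0,0]},{"claw":0.0,"xyz":[0,0,0],"rot":[0,0,0]},{"claw":0.0,"xyz":[0,0,0],"rot":[0,0,0]},{"claw":0.0,"xyz":[0,0,0],"rot":[0,0,0]}]'; python3 - <<'E'
from h import *
goal([.6493,-.1509,.125])
z=lambda im,x0,y0,w,h,k: cv2.resize(im[y0:y0+h,x0:x0+w],None,fx=k,fy=k,interpolation=cv2.INTER_CUBIC)
n=capture('scene')["frame"][:,:,::-1]; t=capture('top')["frame"][:,:,::-1]
cv2.imwrite("pics/i.png",np.hstack([z(n,235,75,130,145,3),z(t,360,130,133,145,3)]))
cv2.imwrite("pics/j.png",z(n,350,205,100,110,4))
E
```

```text
time: 13.65
ee_pos: [0.6499, -0.1521, 0.1255]
eef_rot: [-0.702, 0.702, 0.083, -0.084]
ft_force: [-7.7, -1.7, 4.4]
gripper_width: 0.0198
time: 14.15
ee_pos: [0.6494, -0.151, 0.1254]
eef_rot: [0.702, -0.702, -0.083, 0.084]
ft_force: [-4.0, -1.6, 0.6]
gripper_width: 0.0195
shift [-0.   0.4  0.2] rot [-0. -0. -0.] t 14.15 pos [ 0.6494 -0.151   0.1254] F [-4.  -1.6  0.6] w 0.0195 j [ 0.47  0.72 -0.53  1.53  0.41  1.    0.06]
```

View pics/i.png

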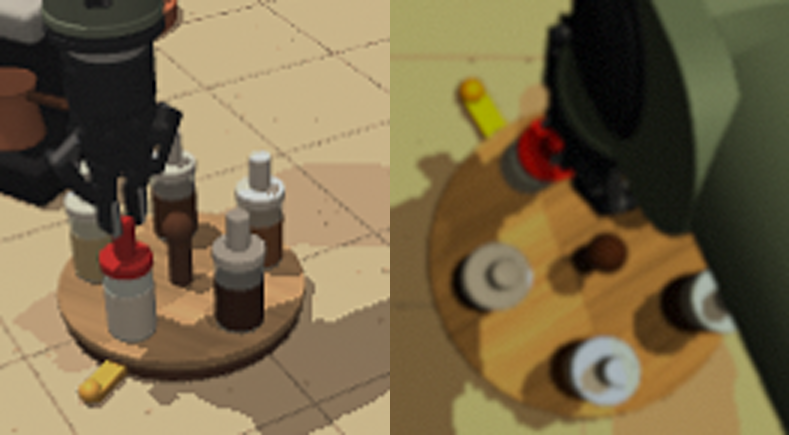

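The red jar is behind the pointer, with the fingers on its knob: lid at (127,258) in the scene half, pointer ball (92,388). I'll check the angle numerically with the visible lids: (495,275) and (600,370) in the top half, red (127,258) and white (238,253) in the scene half.

```bash
python3 - <<'E'
from h import *
import pickle
c=pickle.load(open("top.pkl","rb"));s=pickle.load(open("scene.pkl","rb")); ax=np.array([.5739,-.1964])
for n,cam,u,v,z in[("top",c,360+(495-390)/3,130+275/3,.117),("top",c,360+(600-390)/3,130+370/3,.117),("sc red",s,235+127/3,75+258/3,.115),("sc wh",s,235+238/3,75+253/3,.115),("wh2",s,235+260/3,75+155/3,.153)]:
    d=atz(cam,u,v,z)[:2]-ax; print(n,np.hypot(*d).round(4),np.degrees(np.arctan2(d[1],d[0])).round(1)%72)
E
```

```text
top 0.09 30.599999999999994
top 0.0894 27.80000000000001
sc red 0.0917 32.1
sc wh 0.0943 25.900000000000006
wh2 0.0862 29.30000000000001
```

View pics/j.png

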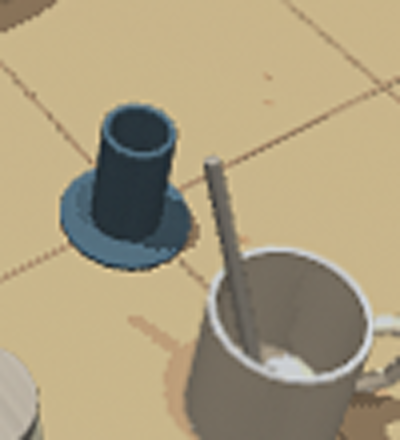

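The lid angles average about 29° against 31° for the pointer, which is about 3 mm off. The spoon stands in the upright mug. I'm handing in.

```bash
python3 -c "
from h import *
goal([.6493,-.1509,.125]); print(close_job())"
```

```text
shift [-0.   0.4  0.2] rot [ 0.  0. -0.] t 14.25 pos [ 0.6494 -0.1511  0.1254] F [-4.9 -2.2  1.5] w 0.0197 j [ 0.47  0.72 -0.53  1.53  0.41  1.    0.06]
the job is handed in; nothing more can be done
None
```

I pulled the spoon out of the blue holder and stood it in the white mug, where I let it go. I then turned the carousel about 136° by the red knob and handed in at 14.25 s (limit 54 s), still pinching the knob.

**Carousel:** the gripper is within 1 mm of the computed front spot, holding at the commanded 25 N grip with the fingers stopped 19.7 mm apart on the 22 mm knob. The lid angles I read off the pictures disagreed a little, spread from 26° to 32° with a mean of about 29°, against the pointer's 31°. That mean is about 3 mm off, inside the 12 mm allowed. I put the spread down to reading error.

**Spoon and mug:** the last picture of the mug, taken just before hand-in, shows it upright with the spoon standing free, leaning on the rim.

**Small cup and sugar jar:** I planned the moves to keep the gripper clear of both, but did not measure their positions again at the end. No check failed.

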